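Close the ruler frame around a chocolate slab

TASK

The set chocolate slab has lost two of its four steel confectionery rulers; close the frame again so the next layer can be poured. Lay the loose long ruler flush along the slab's open long side with one end butted against the side of the short ruler that is already there, and lay the loose short ruler flush along the slab's open end with one end butted against the side of the long ruler you have just laid. Bring them up gently so the chocolate is not chipped, and leave the other things on the bench where they are.

Things in the scene. Friction and masses are not known exactly. Their poses are not given: they have to be found in the camera images.
- slab: Dark chocolate slab, stuck to the bench: it never moves. 130 mm along x, 200 mm along y, 8 mm high, on paper-thin parchment. Origin: centre of its underside, at bench height. Its x axis points away from the robot within 0.4 rad. Open sides: the long -x side (nearest the robot) and the -y end (to the robot's right). Its edge chips under more than 25 N.
- laid_long: Long steel ruler already laid: square bar 250 x 20 x 20 mm, stuck, immovable. It touches the slab's +x long side. Origin: the bar's centre, 10 mm above the bench; own x axis along its length (the slab's y). One end is level with the slab's open end (slab y = -100 mm), the other overruns the slab by 50 mm.
- laid_short: Short steel ruler already laid: square bar 170 x 20 x 20 mm, stuck, immovable. It touches the slab's +y end. Origin: the bar's centre, 10 mm above the bench; own x axis along its length (the slab's x). It reaches from the laid long ruler to 40 mm past the slab's open long side (slab x = -105 to 65 mm); its inner side is at slab y = 100 mm.
- long_ruler: Loose long steel ruler: plain square bar 250 x 20 x 20 mm, about 0.4 kg, lying left or right of the slab, its length within 0.5 rad of the robot's x. Origin: the bar's centre, 10 mm above the bench; own x axis along its length; all sides and both ends alike. In place its centre is at slab x = -75, y = -25 mm; its free end overruns the slab by 50 mm.
- short_ruler: Loose short steel ruler: plain square bar 170 x 20 x 20 mm, about 0.27 kg, lying on the other side of the slab, its length within 0.5 rad of the robot's x. Origin: the bar's centre, 10 mm above the bench; own x axis along its length; all sides and both ends alike. In place its centre is at slab x = 20, y = -110 mm; it covers the laid long ruler's end and overruns it by 20 mm.
- mug: Bystander: white ceramic mug with a handle, 80 mm across, 85 mm high, loose. Origin at the centre of its underside.
- pearl_jar: Bystander: cream jar with a white cap, 68 mm across, 85 mm high, loose. Origin at the centre of its underside.
- squeeze_bottle: Bystander: cream bottle, 56 mm across, 170 mm high, loose. Origin at the centre of its underside.
- bowl: Bystander: steel bowl, 130 mm across, 55 mm high, loose. Origin at the centre of its underside.
- nozzle_a: Bystander: smaller steel piping nozzle, a cone 25 mm across and 34 mm high, loose, standing. Origin at the centre of its underside.
- nozzle_b: Bystander: larger steel piping nozzle, a cone 31 mm across and 43 mm high, loose, standing. Origin at the centre of its underside.

How it is judged:
At the end, for the whole second after the job is handed in: Both loose rulers lie released and at rest on the bench, each against its open slab side: gap under 2 mm at the ruler's middle, parallel within 0.015 rad. The long one's end is within 4 mm of the laid short ruler's side, the short one's end within 4 mm of the long one's proper place (x of long_ruler in the frame of slab between -0.077 and -0.072 m and angle between the x axis of long_ruler and the y axis of slab, either way round below 0.015 rad and y of long_ruler in the frame of slab between -0.029 and -0.021 m and height (world z) of each of long_ruler, short_ruler below 0.0125 m and y of short_ruler in the frame of slab between -0.112 and -0.107 m and angle between the x axis of short_ruler and the x axis of slab, either way round below 0.015 rad and x of short_ruler in the frame of slab between 0.016 and 0.024 m and linear speed of each of long_ruler, short_ruler below 0.01 m/s); the robot touches nothing.
It fails at once if The chocolate slab is pressed with more than 25 N (contact force between slab and anything else above 25 N).
It fails at once if Another thing on the bench (mug, jar, bottle, bowl or nozzle) is shifted by more than 25 mm (distance of any of mug, pearl_jar, squeeze_bottle, bowl, nozzle_a, nozzle_b from where it was at the start of the episode above 0.025 m).
It also fails if it takes over 59 s, if anything falls off the work surface, if the arm or the gripper's body presses on something with over 40 N, if the wrist force passes 120 N, or if a joint passes its speed limit or range.

ROBOT

A 6-joint arm with a two-finger parallel gripper is mounted at the origin on the work surface. World frame = base frame: x ahead of the robot, y to its left, z up, the work surface at z = 0. Lengths are in m, angles in rad, forces in N, time in s.
With the tool pointing down it reaches from about 0.275 to 0.825 m from the base axis. Payload 4.9 kg.
Tool frame: the origin (TCP) lies midway between the tips of the shut fingers; the grasp point (between the pads) lies 19 mm behind it (bot.grip_depth is the distance from the TCP to the grasp point, in m); y points along the fingers, x is the direction in which the jaws open and shut, and the axes are right-handed (so a half turn about y gives the same grasp; the last joint's range is limited). The gripper opens to 85 mm and grips with 20 to 120 N. Pads are 22 mm wide; open, the fingers measure 114 mm over their backs; the gripper's body (76 mm by 85 mm) begins 54 mm behind the grasp point. The pads swing forward as they close: fully open they stand 13 mm farther back than shut.
Start: joints at [-1.411, 0.326, -0.193, 1.052, 0, 1.437], TCP at [0.159, -0.526, 0.231] pointing down, gripper open.
Joint ranges: [-2.65, 2.65], [-0.97, 1.79], [-1.3, 1.35], [-1.93, 2.1], [-1.47, 1.37], [-3.14, 3.14]. Speed limits (rad/s): [2.57, 2.57, 3.14, 3.14, 3.14, 3.14].

INTERFACE

Orientations are given as a unit quaternion [w, x, y, z].
In Python, from cell import bot gives the robot as it stands. Calls block until the motion is done:
- bot.move_pose(position, orientation): joint-space move of the TCP to a pose.
- bot.move_linear(position, speed=0.15, rotation=None, until_force=None): straight line of the TCP; rotation=None keeps the orientation; speed is the mean speed in m/s. With until_force (N) it stops when the force on the tool has changed by that much, and returns True; else False.
- bot.goto_joints(angles): joint-space move.
- bot.set_gripper(opening, grasp_force=None): opening from 0.0 (shut) to 1.0 (fully open); grasp_force is the grip in N (None keeps the last); returns when the fingers have stopped.
- bot.wait(seconds).
- bot.solve_ik(position, orientation): joint angles nearest the present ones, or None.
- bot.camera(name): name is "side" or "top" or "wrist"; returns the picture (420x560x3 uint8, red, green, blue); there is no depth.
- bot.calibration(name): a dict with "mtx" (3x3 intrinsics, pixels), "extrinsics" (4x4, takes a point from world to camera coordinates); the wrist camera has in their place "hand_eye" (4x4, takes a point from camera to tool coordinates, whose origin is the TCP and whose axes are the tool frame's). Camera axes: x right, y down, z forward; pixel columns grow to the right and rows downward; lengths in m; the calibration is good to about 2 mm. The wrist camera is an equidistant fisheye: a pixel r from the principal point sees the ray r / f radians off the axis. A picture is of the moment at which its call begins: read the wrist's pose just before it. calibration takes no time and is no camera call.
A pose or a line that the arm cannot do raises bot.PlanningError and nothing moves.
- bot.close_job(): hands the job in, once; it reports no verdict.
Trained networks look in the newest picture that a camera, given by its name, has taken for a name from the list of things; names that differ only in an ending like _2 or _b are one class to them, and where a whole thing is asked for, a point or a joint stands for the part that bears it (a point fixed in the world has none). Each returns a list of dicts, best first, with "confidence" (0 to 1); they miss things now and then, are a little off and sometimes report something else, mostly with a low value. They report only what shows in the picture. A call takes as long as a camera call.
- bot.search_frame(camera, thing): "bbox" ([left, top, width, height] in pixels, round what is visible of it).
Readings, each from a call of its own:
- bot.read_clock(): time.
- bot.read_joint_positions(): joint angles.
- bot.read_joint_vel(): joint speeds.
- bot.read_joint_efforts(): joint torques, N m.
- bot.read_position(): TCP position.
- bot.read_tool_rot(): TCP orientation.
- bot.read_ft_force(): force on the tool from outside, world axes, zero at the start.
- bot.read_moment(): the same for the moment, N m.
- bot.read_gripper_width(): opening from 0.0 (shut) to 1.0 (fully open).
Only numpy, scipy, OpenCV 4.12 (cv2) and the standard library are available. Lean on these libraries where they do the work, as an engineer would, in place of code of your own. Each camera call takes 0.05 s, during which the arm holds its last target. There are 200 camera calls.

## Working session

There is one attempt and no reset: what is moved stays moved. The work goes in short steps, each a Python script; the robot and the scene stay as the last script left them, time stands still between calls to the robot, and variables do not carry over. Pictures are saved under pics/ and viewed, about 8 in all and at most 12, crops included, and the job is handed in when it is done.

```bash
mkdir -p pics; ls; python3 - <<'E'
from cell import bot
import cv2,numpy as np
np.set_printoptions(precision=4,suppress=True)
for c in ("top","side"):
    im=bot.camera(c); cv2.imwrite(f"pics/{c}0.png",im[:,:,::-1])
    k=bot.calibration(c); print(c,k["mtx"],k["extrinsics"])
    for t in ("slab","laid_long","laid_short","long_ruler","short_ruler","mug","pearl_jar","squeeze_bottle","bowl","nozzle_a"):
        print(t,[(np.round(d["bbox"]).tolist(),round(d["confidence"],2)) for d in bot.search_frame(c,t)[:3]])
print(bot.calibration("wrist"),bot.read_clock(),bot.read_tool_rot(),bot.grip_depth)
E
```

```text
pics
top [[503.115    0.     279.1961]
 [  0.     503.115  209.3137]
 [  0.       0.       1.    ]] [[-0.0117 -0.9999 -0.     -0.0115]
 [-0.9913  0.0116 -0.1315  0.6306]
 [ 0.1314 -0.0015 -0.9913  1.3584]
 [ 0.      0.      0.      1.    ]]
slab []
laid_long [([194.0, 202.0, 85.0, 43.0], 0.62), ([216.0, 131.0, 46.0, 44.0], 0.57)]
laid_short [([211.0, 240.0, 26.0, 54.0], 0.83), ([128.0, 232.0, 13.0, 60.0], 0.25)]
long_ruler [([374.0, 207.0, 43.0, 85.0], 0.79), ([184.0, 203.0, 3.0, 2.0], 0.3)]
short_ruler [([125.0, 232.0, 16.0, 62.0], 0.97)]
mug [([134.0, 161.0, 46.0, 33.0], 0.66)]
pearl_jar [([362.0, 166.0, 26.0, 31.0], 0.71)]
squeeze_bottle [([337.0, 145.0, 23.0, 27.0], 0.96), ([126.0, 230.0, 19.0, 64.0], 0.48)]
bowl [([216.0, 132.0, 48.0, 45.0], 0.86), ([358.0, 167.0, 30.0, 28.0], 0.29)]
nozzle_a [([195.0, 169.0, 13.0, 15.0], 0.53), ([182.0, 203.0, 4.0, 6.0], 0.46)]
side [[468.6825   0.     282.0588]
 [  0.     468.6825 208.4981]
 [  0.       0.       1.    ]] [[-0.8552 -0.5179 -0.0204  0.5372]
 [-0.2577  0.459  -0.8503  0.1974]
 [ 0.4497 -0.7219 -0.526   0.7635]
 [ 0.      0.      
[... 252 characters left out ...]
([181.0, 337.0, 93.0, 69.0], 0.7), ([165.0, 191.0, 56.0, 42.0], 0.36)]
mug [([100.0, 241.0, 67.0, 65.0], 0.91)]
pearl_jar [([298.0, 136.0, 26.0, 37.0], 0.72)]
squeeze_bottle [([265.0, 108.0, 19.0, 72.0], 0.67)]
bowl [([163.0, 190.0, 61.0, 42.0], 0.75)]
nozzle_a [([193.0, 273.0, 16.0, 22.0], 0.66), ([172.0, 242.0, 15.0, 24.0], 0.65)]
{'mtx': array([[325.1923,   0.    , 278.4836],
       [  0.    , 325.1923, 214.4045],
       [  0.    ,   0.    ,   1.    ]]), 'hand_eye': array([[ 1.    , -0.0009,  0.0001,  0.0016],
       [-0.0003, -0.2992,  0.9542, -0.142 ],
       [-0.0009, -0.9542, -0.2992,  0.0758],
       [ 0.    ,  0.    ,  0.    ,  1.    ]])} 1.1 [-0.5678  0.5678 -0.4214  0.4215] 0.0187
```

```bash
python3 - <<'E'
import cv2,numpy as np
a=cv2.imread("pics/top0.png")[110:320,90:450];b=cv2.imread("pics/side0.png")
cv2.imwrite("pics/v1.png",cv2.resize(a,(800,467),interpolation=cv2.INTER_CUBIC)); cv2.imwrite("pics/v2.png",cv2.resize(b,(800,600),interpolation=cv2.INTER_CUBIC))
from scipy.spatial.transform import Rotation as R
print(R.from_quat([-0.5678,0.5678,-0.4214,0.4215],scalar_first=True).as_matrix())
E
```

```text
[[ 2.89543657e-01  1.13556152e-04  9.57164802e-01]
 [-9.57164802e-01 -8.42871435e-05  2.89543667e-01]
 [ 1.13556152e-04 -9.99999990e-01  8.42871435e-05]]
```

View pics/v1.png

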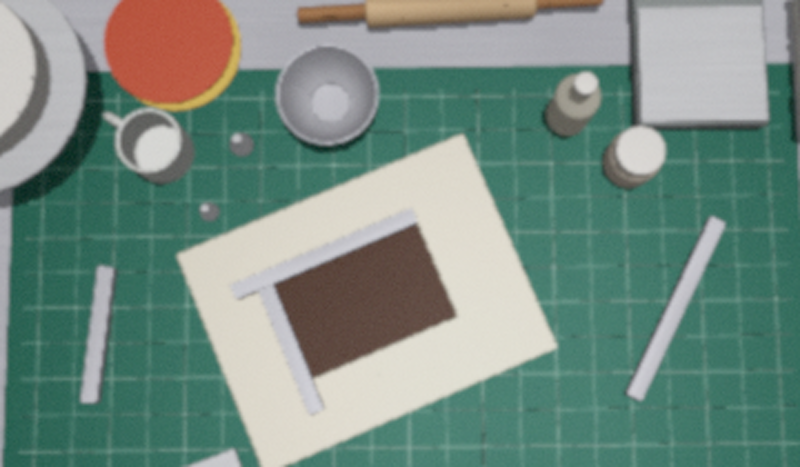

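View pics/v2.png

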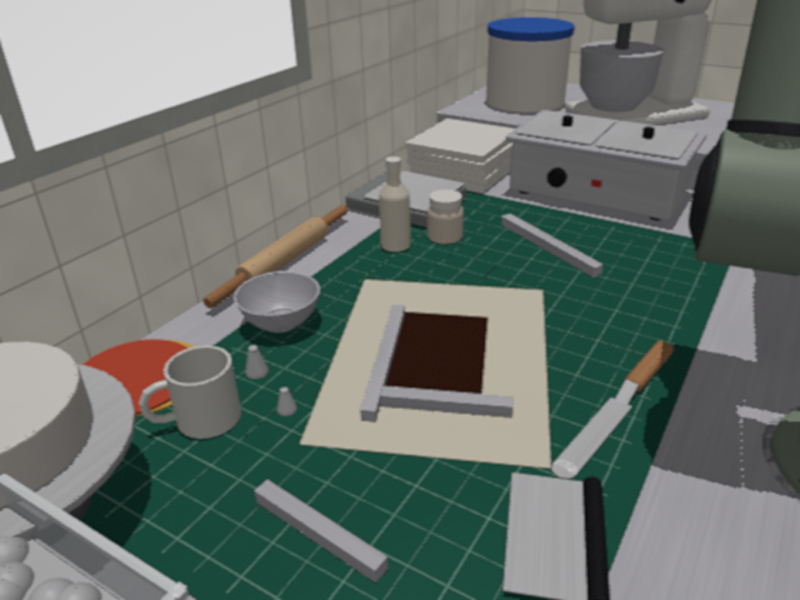

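The top view shows the slab turned about 0.4 rad, with its brown area centred near (254,245). The long ruler is on the right, near (393,250), and the short one on the left, near (133,263). The side view agrees, and the bystanders lie away from the working area. I'll look closer with the wrist camera.

```bash
cat > h.py <<'E'
from cell import bot
import cv2,numpy as np
from scipy.spatial.transform import Rotation as R
from scipy.optimize import least_squares
np.set_printoptions(precision=4,suppress=True)
CAL={c:bot.calibration(c) for c in("top","side","wrist")}
def quat(yaw):           # tool y down, tool z along yaw
    z=np.array([np.cos(yaw),np.sin(yaw),0]);y=np.array([0,0,-1.])
    return R.from_matrix(np.c_[np.cross(y,z),y,z]).as_quat(scalar_first=True)
def snap(c):
    E=None
    if c=="wrist":
        T=np.eye(4);T[:3,3]=bot.read_position();T[:3,:3]=R.from_quat(bot.read_tool_rot(),scalar_first=True).as_matrix()
        E=np.linalg.inv(T@CAL[c]["hand_eye"])
    else: E=CAL[c]["extrinsics"]
    return bot.camera(c),(c,E)
def proj(P,v):
    c,E=v;K=CAL[c]["mtx"];q=np.atleast_2d(P)@E[:3,:3].T+E[:3,3]
    if c=="wrist":
        rho=np.linalg.norm(q[:,:2],axis=1);s=np.arctan2(rho,q[:,2])/rho
    else: s=1/q[:,2]
    return np.c_[K[0,0]*q[:,0]*s+K[0,2],K[1,1]*q[:,1]*s+K[1,2]]
def onplane(uv,v,z):
    f=lambda p:(proj([p[0],p[1],z],v)[0]-uv)
    return least_squares(f,[.5,0]).x
def outline(p,L,W,z0,z1,v):
    c,s=np.cos(p[2]),np.sin(p[2]);pts=[]
    t=np.linspace(-.5,.5,15);e=np.r_[np.c_[t,t*0-.5],np.c_[t*0+.5,t],np.c_[-t,t*0+.5],np.c_[t*0-.5,-t]]*[L,W]
    xy=e@np.array([[c,s],[-s,c]])+p[:2]
    P=np.r_[np.c_[xy,np.full(60,z1)],np.c_[xy,np.full(60,z0)]]
    return cv2.convexHull(proj(P,v).astype(np.float32))
def fit(p0,L,W,z0,z1,obs,freez=False):
    """obs: list of (contour Nx2, view). Returns pose(x,y,yaw[,dz]), rms px"""
    def f(p):
        dz=p[3] if freez else 0
        r=[]
        for C,v in obs:
            h=outline(p,L,W,z0+dz,z1+dz,v)
            r+=[cv2.pointPolygonTest(h,(float(a),float(b)),True) for a,b in C]
        return r
    p0=list(p0)[:3]+([0.] if freez else [])
    s=least_squares(f,p0,loss="soft_l1",x_scale=[.01,.01,.05]+([.01] if freez else []),diff_step=1e-4)
    return s.x,np.sqrt(np.mean(np.square(f(s.x))))
def blob(im,mask_fn,near,v=None):
    m=mask_fn(cv2.cvtColor(im,cv2.COLOR_RGB2HSV).astype(int)).astype(np.uint8)
    m=cv2.morphologyEx(m,cv2.MORPH_OPEN,np.ones((3,3)))
    cs,_=cv2.findContours(m,cv2.RETR_EXTERNAL,cv2.CHAIN_APPROX_NONE)
    cs=[c for c in cs if cv2.contourArea(c)>150]
    c=min(cs,key=lambda c:np.linalg.norm(c[:,0].mean(0)-near)).copy()
    return c[:,0].astype(float)+0.0
BROWN=lambda h:(h[...,2]<115)&((h[...,0]<20)|(h[...,0]>165))&(h[...,1]>40)
GREY=lambda h:(h[...,1]<60)&(h[...,2]>90)
E
cat > s1.py <<'E'
from h import *
im=cv2.imread("pics/top0.png")[:,:,::-1].copy();v=("top",CAL["top"]["extrinsics"])
out={}
for n,fn,near,L,W,z0,z1,y in(("slab",BROWN,(254,245),.13,.2,.008,.008,.395),("long",GREY,(393,250),.25,.02,0,.02,-.44),("short",GREY,(133,263),.17,.02,0,.02,-.1)):
    C=blob(im,fn,near); xy=onplane(C.mean(0),v,z1); p,r=fit([*xy,y],L,W,z0,z1,[(C,v)]); print(n,len(C),xy,p,r); out[n]=p
np.savez("coarse.npz",**out)
s=out["slab"]
# camera over slab centre
yaw=s[2]-.4
p=s[:2]-.076*np.array([np.cos(yaw),np.sin(yaw)])
bot.move_pose([*p,.2],quat(yaw)); bot.wait(.3)
print(bot.read_joint_positions(),bot.read_clock())
im,v=snap("wrist"); cv2.imwrite("pics/w1.png",im[:,:,::-1]); np.save("w1E.npy",v[1])
E
python3 s1.py
```

```text
slab 203 [0.5351 0.0542] [0.5358 0.054  0.3965] 1.4671708958474783
long 2151 [0.4834 0.0515] [ 0.4014  0.1244 -1.5363] 216.17125605876964
short 2151 [0.4834 0.0515] [ 0.4066  0.1237 -1.5428] 225.59730021663415
[-0.0429  0.1922 -0.4588  0.9198 -0.      3.1029] 3.7333
```

View pics/w1.png

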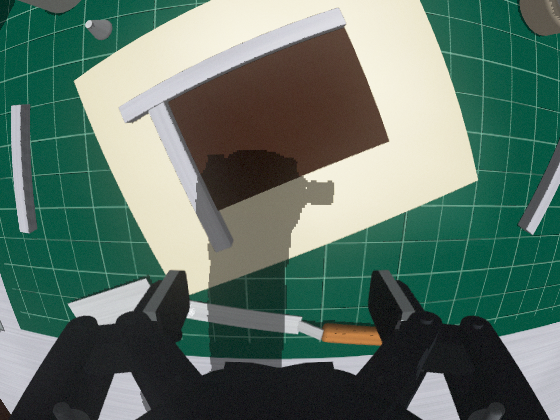

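The wrist view shows the brown slab with corners near (170,105), (345,25), (388,140) and (220,210), and the arm's shadow falls on it. The loose rulers are at the left edge (25,165) and right edge (545,185). I'll fit the slab here, then hover over each ruler.

```bash
cat >> h.py <<'E'
def roiblob(im,mask_fn,box):
    l,t,w,h=[int(round(a)) for a in box];l=max(l,0);t=max(t,0)
    m=mask_fn(cv2.cvtColor(im,cv2.COLOR_RGB2HSV).astype(int)).astype(np.uint8)
    k=np.zeros_like(m);k[t:t+h,l:l+w]=m[t:t+h,l:l+w]
    k=cv2.morphologyEx(k,cv2.MORPH_OPEN,np.ones((3,3)))
    cs,_=cv2.findContours(k,cv2.RETR_EXTERNAL,cv2.CHAIN_APPROX_NONE)
    C=max(cs,key=cv2.contourArea)[:,0].astype(float)
    # contour runs through the pixel centres of the outermost pixels: push out half a pixel
    n=C-C.mean(0); 
    return C
E
cat > s2.py <<'E'
from h import *
top=cv2.imread("pics/top0.png")[:,:,::-1].copy();vt=("top",CAL["top"]["extrinsics"])
w1=cv2.imread("pics/w1.png")[:,:,::-1].copy();v1=("wrist",np.load("w1E.npy"))
s0=np.load("coarse.npz")["slab"]
hsv=cv2.cvtColor(w1,cv2.COLOR_RGB2HSV)
print("brown lit",hsv[90,280],"brown shade",hsv[170,250],"parch shade",hsv[220,260],"ruler shade",hsv[238,220])
B2=lambda h:(h[...,2]<105)&((h[...,0]<20)|(h[...,0]>165))&(h[...,1]>60)
C1=roiblob(w1,B2,(140,10,270,215));Ct=roiblob(top,BROWN,(200,200,110,90))
for o,fz in(([(Ct,vt)],0),([(C1,v1)],0),([(C1,v1),(Ct,vt)],1)):print("slab",*fit(s0,.13,.2,.008,.008,o,fz))
cv2.drawContours(w1,[C1.astype(int)[:,None]],-1,(0,255,0),1)
p,_=fit(s0,.13,.2,.008,.008,[(C1,v1)])
cv2.polylines(w1,[np.round(outline(p,.13,.2,.008,.008,v1)).astype(int)],True,(255,0,255),1)
out={"slab":p}
for n,box,L,y in(("long",(368,200,56,98),.25,-.44),("short",(119,225,28,76),.17,-.1)):
    C=roiblob(top,GREY,box);xy=onplane(C.mean(0),vt,.015);out[n],r=fit([*xy,y],L,.02,0,.02,[(C,vt)]);print(n,len(C),out[n],r)
np.savez("coarse.npz",**out)
cv2.imwrite("pics/v3.png",cv2.resize(w1[0:270,100:420,::-1],(711,600)))
for n in("short","long"):
    p=out[n];yaw=p[2]+np.pi
    d=np.array([np.cos(yaw),np.sin(yaw)])
    bot.move_pose([*(p[:2]-.05*d),.2],quat(yaw));bot.wait(.25)
    im,v=snap("wrist");cv2.imwrite(f"pics/w_{n}.png",im[:,:,::-1]);np.save(f"w_{n}E.npy",v[1])
    print(n,bot.read_joint_positions(),bot.read_clock(),[d for d in bot.search_frame("wrist",n+"_ruler")[:2]])
a=[cv2.imread(f"pics/w_{n}.png")for n in("short","long")]
cv2.imwrite("pics/v4.png",cv2.resize(np.hstack(a),(800,300),interpolation=cv2.INTER_AREA))
E
python3 s2.py
```

```text
brown lit [  8 114  78] brown shade [  8 160  35] parch shade [ 23  43 124] ruler shade [102  11 113]
slab [0.5358 0.054  0.3965] 1.4671708958474783
slab [0.5341 0.0513 0.3953] 1.7774045602259902
slab [ 0.5341  0.0515  0.3957 -0.0066] 1.1344431969876818
long 174 [ 0.5213 -0.3406 -0.4802] 0.30407054658719335
short 136 [ 0.496   0.3913 -0.1014] 0.48104717917572615
short [ 0.5051  0.5684  0.1083  1.1105 -0.      0.6071] 6.2167 [{'bbox': [265.9, 59.7, 20.9, 164.5], 'confidence': 0.67}, {'bbox': [0.0, 24.6, 202.3, 307.7], 'confidence': 0.17}]
long [-0.6805  0.5763  0.1215  1.1161  0.     -0.2009] 9.2167 [{'bbox': [268.2, 17.7, 23.8, 242.1], 'confidence': 0.59}]
```

View pics/v3.png

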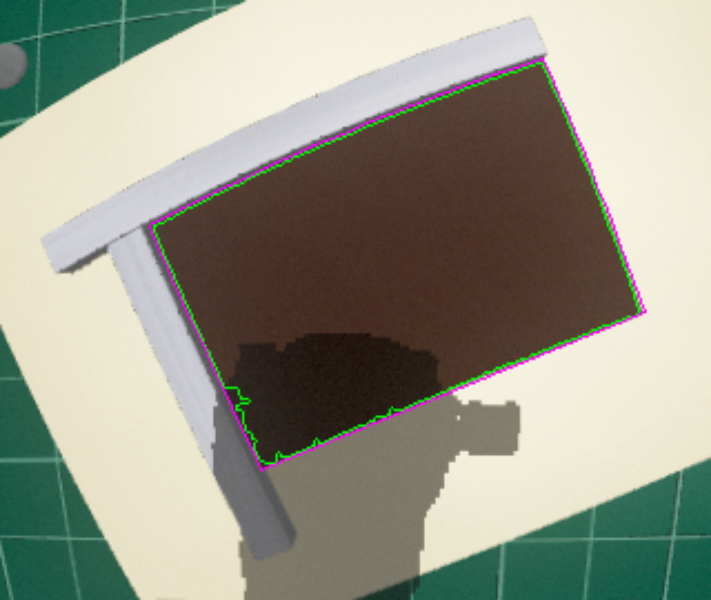

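View pics/v4.png

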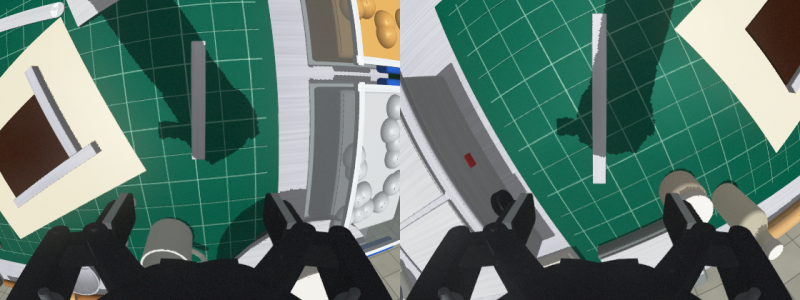

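The magenta model lies on all four brown edges to about a pixel. The hover views show both rulers clear of anything else, the short one at about (395,200)/2 and the long one at about (598,98). Next is picking up the long ruler.

```bash
cat > s3.py <<'E'
from h import *
top=cv2.imread("pics/top0.png")[:,:,::-1].copy();vt=("top",CAL["top"]["extrinsics"])
co=dict(np.load("coarse.npz"));res={}
for n,box,tb,L in(("long",(258,8,46,262),(368,200,56,98),.25),("short",(255,50,42,185),(119,225,28,76),.17)):
    im=cv2.imread(f"pics/w_{n}.png")[:,:,::-1].copy();v=("wrist",np.load(f"w_{n}E.npy"))
    C=roiblob(im,GREY,box);Ct=roiblob(top,GREY,tb)
    res[n],r=fit(co[n],L,.02,0,.02,[(C,v)]);print(n,C.min(0),C.max(0),res[n],r,"free z",*fit(res[n],L,.02,0,.02,[(C,v),(Ct,vt)],1))
np.savez("fine.npz",slab=co["slab"],**res)
p=res["long"]; ok=np.linalg.norm(p[:2]-co["long"][:2])<.008 and abs(p[2]-co["long"][2])<.03
print(ok)
if not ok: raise SystemExit
q=quat(p[2]+np.pi)
bot.move_pose([*p[:2],.08],q)
bot.move_linear([*p[:2],.011],speed=.1)
f0=bot.read_ft_force();bot.set_gripper(0,40);print("w",bot.read_gripper_width(),f0,bot.read_ft_force())
bot.move_linear([*p[:2],.08],speed=.1)
bot.wait(.2);print("w",bot.read_gripper_width(),bot.read_position(),[bot.read_ft_force() for _ in range(3)],bot.read_clock())
E
python3 s3.py
```

```text
long [269.  19.] [289. 256.] [ 0.5218 -0.338  -0.4787] 0.8199438898383418 free z [ 0.5215 -0.338  -0.4788 -0.0039] 0.7862943786869493
short [268.  57.] [287. 222.] [ 0.4957  0.3917 -0.1071] 0.8926539018728725 free z [ 0.4961  0.3917 -0.1064 -0.0057] 0.6474582235351257
True
w 0.21795649855679092 [-0.655  -0.5374  0.8979] [-2.0887 -1.605   4.906 ]
w 0.219106963965864 [ 0.5213 -0.3376  0.0791] [array([ 0.2702, -0.4391, -4.1733]), array([ 0.2702, -0.4391, -4.1733]), array([ 0.2702, -0.4391, -4.1733])] 12.35
```

```bash
cat > s4.py <<'E'
from h import *
s=np.load("fine.npz")["slab"]
c,si=np.cos(s[2]),np.sin(s[2])
W=lambda x,y,z:np.array([s[0]+c*x-si*y,s[1]+si*x+c*y,z])
def S(p): d=np.array(p[:2])-s[:2];return np.array([c*d[0]+si*d[1],-si*d[0]+c*d[1]])
P=bot.read_position()
bot.move_linear([P[0],P[1],.12],speed=.15)
q=quat(s[2]+np.pi/2);X,Y=-.087,-.035
bot.move_pose(W(X,Y,.12),q)
bot.move_linear(W(X,Y,.04),speed=.12)
print("down",bot.move_linear(W(X,Y,.0115),speed=.04,until_force=6),bot.read_position());
print("y",bot.move_linear(W(X,Y+.02,.0115),speed=.02,until_force=5),S(bot.read_position()),bot.read_ft_force())
y=S(bot.read_position())[1]-.0007
bot.move_linear(W(X,y,.0115),speed=.02)
print("x",bot.move_linear(W(X+.022,y,.0115),speed=.015,until_force=5),S(bot.read_position()),bot.read_position(),bot.read_ft_force(),bot.read_gripper_width(),bot.read_clock())
E
python3 s4.py
```

```text
down True [ 0.4666 -0.0143  0.0115]
y True [-0.0875 -0.0345] [0.0881 1.2797 4.3105]
x True [-0.0875 -0.0344] [ 0.4666 -0.0141  0.0115] [-1.3978  0.4234  3.7635] 0.21846934749622388 16.4417
```

```bash
cat > s5.py <<'E'
from h import *
s=np.load("fine.npz")["slab"]
c,si=np.cos(s[2]),np.sin(s[2])
W=lambda x,y,z:np.array([s[0]+c*x-si*y,s[1]+si*x+c*y,z])
def S(p): d=np.array(p[:2])-s[:2];return np.array([c*d[0]+si*d[1],-si*d[0]+c*d[1]])
x,y=S(bot.read_position());z=.0125
bot.move_linear(W(x,y,z),speed=.02);bot.wait(.15);print(bot.read_ft_force())
r=bot.move_linear(W(x,y+.02,z),speed=.02,until_force=5);bot.wait(.05);p=S(bot.read_position());print("y",r,p,bot.read_ft_force())
bot.move_linear(W(x,p[1]-.0007,z),speed=.02);bot.wait(.1);print(bot.read_ft_force())
r=bot.move_linear(W(x+.022,p[1]-.0007,z),speed=.015,until_force=5);bot.wait(.05)
print("x",r,S(bot.read_position()),bot.read_position(),bot.read_ft_force(),bot.read_gripper_width(),bot.read_clock())
E
python3 s5.py
```

```text
[-0.5448 -0.7685 -4.0419]
y True [-0.0879 -0.0244] [ 1.9904 -1.2786 -4.0044]
[ 0.2637  0.7477 -3.7092]
x True [-0.0748 -0.0245] [ 0.4745 -0.      0.0116] [-0.6433  0.0733  1.0682] 0.21638693675160195 18.8583
```

```bash
cat > s6.py <<'E'
from h import *
s=np.load("fine.npz")["slab"]
c,si=np.cos(s[2]),np.sin(s[2])
W=lambda x,y,z:np.array([s[0]+c*x-si*y,s[1]+si*x+c*y,z])
def S(p): d=np.array(p[:2])-s[:2];return np.array([c*d[0]+si*d[1],-si*d[0]+c*d[1]])
P=bot.read_position();x,y=S(P)
bot.set_gripper(.5);bot.move_linear([P[0],P[1],.07],speed=.15)
bot.set_gripper(0)
bot.move_linear(W(-.115,-.015,.06),speed=.15);bot.move_linear(W(-.115,-.015,.007),speed=.1);bot.wait(.15)
print(bot.read_ft_force())
r=bot.move_linear(W(-.075,-.015,.007),speed=.015,until_force=4);print("push",r,S(bot.read_position()),bot.read_ft_force())
p=S(bot.read_position());bot.move_linear(W(p[0]-.02,-.015,.007),speed=.1)
# retreat to a view over the slab from robot side
yaw=s[2]+np.pi/2;d=np.array([np.cos(yaw),np.sin(yaw)])
bot.move_linear(W(-.115,-.015,.2),speed=.2)
v0=W(-.05,-.01-.076,.2)
bot.move_pose(v0,quat(yaw));bot.wait(.25)
im,v=snap("wrist");cv2.imwrite("pics/w_a.png",im[:,:,::-1]);np.save("w_aE.npy",v[1]);print(bot.read_clock())
for n,p,L,Wd,z in(("slab",s,.13,.2,.008),("long",[*W(-.075,-.025,0)[:2],yaw],.25,.02,.02)):
    cv2.polylines(im,[np.round(outline(p,L,Wd,z,z,v)).astype(int)],True,(255,0,255),1)
cv2.imwrite("pics/v5.png",im[:,:,::-1])
E
python3 s6.py
```

```text
[ 0.1358  0.4769 -0.8556]
push True [-0.0986 -0.0148] [-0.3141 -0.1574 -0.3607]
25.0667
```

View pics/v5.png

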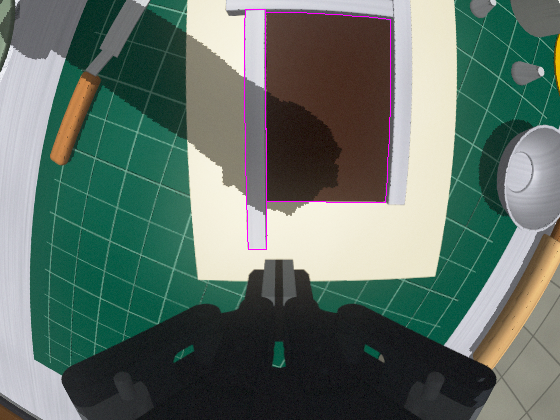

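The picture shows the long ruler's outline on its intended place at (256,130), flush with the slab and against the laid short ruler. Push contact at slab x = −98.6 mm agrees with that. Next is the short ruler.

```bash
cat > s7.py <<'E'
from h import *
F=np.load("fine.npz");s=F["slab"];p=F["short"]
c,si=np.cos(s[2]),np.sin(s[2])
W=lambda x,y,z:np.array([s[0]+c*x-si*y,s[1]+si*x+c*y,z])
def S(p): d=np.array(p[:2])-s[:2];return np.array([c*d[0]+si*d[1],-si*d[0]+c*d[1]])
q=quat(p[2]+np.pi)
bot.move_pose([*p[:2],.1],q);bot.set_gripper(1)
bot.move_linear([*p[:2],.011],speed=.12)
bot.set_gripper(0,40);w=bot.read_gripper_width();print("w",w)
if not .15<w<.3: raise SystemExit
bot.move_linear([*p[:2],.14],speed=.15)
X,Y,z=.028,-.124,.013
bot.move_pose(W(X,Y,.14),quat(s[2]+np.pi))
print("w",bot.read_gripper_width(),bot.read_ft_force(),bot.read_clock())
bot.move_linear(W(X,Y,.04),speed=.15);bot.move_linear(W(X,Y,z),speed=.04);bot.wait(.15);print(bot.read_position(),bot.read_ft_force())
r=bot.move_linear(W(X-.02,Y,z),speed=.02,until_force=4);bot.wait(.05);a=S(bot.read_position());print("x",r,a,bot.read_ft_force())
x=a[0]+.0007
bot.move_linear(W(x,Y,z),speed=.02);bot.wait(.1);print(bot.read_ft_force())
r=bot.move_linear(W(x,Y+.022,z),speed=.015,until_force=4);bot.wait(.05)
print("y",r,S(bot.read_position()),bot.read_position(),bot.read_ft_force(),bot.read_clock())
E
python3 s7.py
```

```text
w 0.20979612261105374
w 0.21938425991529145 [-0.2658  0.4574 -2.4824] 31.6917
[ 0.608  -0.0524  0.0133] [-1.0826  0.7996 -2.4948]
x False [ 0.0081 -0.124 ] [ 1.0977 -0.1036 -2.7369]
[-0.0808  0.6335 -3.0162]
y True [ 0.0089 -0.1085] [ 0.5841 -0.0453  0.0126] [ 1.7777 -0.9404 -0.3603] 36.1083
```

The first push towards the long ruler met too little resistance, because that ruler is loose, so I have probably shoved it out by about 12 mm. To mend this I'll back off, set the short ruler by position, and push the long one flush again.

```bash
cat > s8.py <<'E'
from h import *
F=np.load("fine.npz");s=F["slab"]
c,si=np.cos(s[2]),np.sin(s[2])
W=lambda x,y,z:np.array([s[0]+c*x-si*y,s[1]+si*x+c*y,z])
def S(p): d=np.array(p[:2])-s[:2];return np.array([c*d[0]+si*d[1],-si*d[0]+c*d[1]])
z=.013;X=.0215
bot.move_linear(W(.0089,-.113,z),speed=.04);bot.move_linear(W(X,-.113,z),speed=.05);bot.wait(.1)
r=bot.move_linear(W(X,-.104,z),speed=.015,until_force=4);P=bot.read_position();print("y",r,S(P),P[2])
bot.set_gripper(.5);bot.move_linear([P[0],P[1],.06],speed=.2);bot.set_gripper(0)
bot.move_linear(W(-.13,-.05,.06),speed=.25);bot.move_linear(W(-.13,-.05,.007),speed=.15);bot.wait(.1)
r=bot.move_linear(W(-.085,-.05,.007),speed=.02,until_force=4);a=S(bot.read_position());print("push long",r,a,bot.read_ft_force())
bot.move_linear(W(a[0]-.015,-.05,.007),speed=.15)
bot.move_linear(W(-.14,-.06,.2),speed=.3)
yaw=s[2]+np.pi
bot.move_pose(W(.06,-.07,.2),quat(yaw));bot.wait(.2)
im,v=snap("wrist");cv2.imwrite("pics/w_b.png",im[:,:,::-1]);np.save("w_bE.npy",v[1]);print(bot.read_clock())
for p,L,Wd,zz in((s,.13,.2,.008),([*W(-.075,-.025,0)[:2],s[2]+np.pi/2],.25,.02,.02),([*W(.02,-.11,0)[:2],s[2]],.17,.02,.02)):
    cv2.polylines(im,[np.round(outline(p,L,Wd,zz,zz,v)).astype(int)],True,(255,0,255),1)
cv2.imwrite("pics/v6.png",im[:,:,::-1])
E
python3 s8.py
```

```text
y True [ 0.0211 -0.1085] 0.01257825113692269
push long True [-0.1036 -0.0498] [-0.8259 -1.6454  0.0527]
43.4167
```

View pics/v6.png

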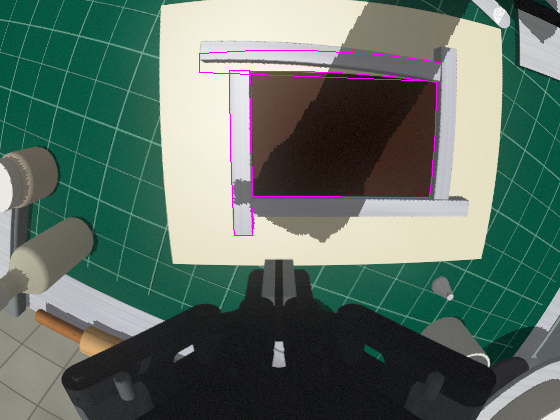

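The short ruler lies on its outline, with its end beside the long ruler's place. The long ruler is still swung out, with a gap of about 11 px at its free end (205,50), because the guard tripped at first contact. I'll push again near the free end, slowly, with a position cap and an 8 N guard.

```bash
cat > s9.py <<'E'
from h import *
F=np.load("fine.npz");s=F["slab"]
c,si=np.cos(s[2]),np.sin(s[2])
W=lambda x,y,z:np.array([s[0]+c*x-si*y,s[1]+si*x+c*y,z])
def S(p): d=np.array(p[:2])-s[:2];return np.array([c*d[0]+si*d[1],-si*d[0]+c*d[1]])
bot.move_linear(W(-.120,-.075,.05),speed=.25);bot.move_linear(W(-.120,-.075,.007),speed=.15);bot.wait(.1)
r=bot.move_linear(W(-.0935,-.075,.007),speed=.014,until_force=8);a=S(bot.read_position());print("push long",r,a,bot.read_ft_force(),bot.read_clock())
bot.move_linear(W(a[0]-.015,-.075,.007),speed=.15)
bot.move_linear(W(-.14,-.06,.12),speed=.3)
bot.move_linear(W(.06,-.07,.2),speed=.3);bot.wait(.1)
im,v=snap("wrist");cv2.imwrite("pics/w_c.png",im[:,:,::-1]);np.save("w_cE.npy",v[1]);print(bot.read_clock())
for p,L,Wd,zz in((s,.13,.2,.008),([*W(-.075,-.025,0)[:2],s[2]+np.pi/2],.25,.02,.02),([*W(.02,-.11,0)[:2],s[2]],.17,.02,.02)):
    cv2.polylines(im,[np.round(outline(p,L,Wd,zz,zz,v)).astype(int)],True,(255,0,255),1)
cv2.imwrite("pics/v7.png",cv2.resize(im[30:250,190:480,::-1],(790,600),interpolation=cv2.INTER_CUBIC))
E
python3 s9.py
```

```text
push long True [-0.0954 -0.075 ] [-0.4553 -0.0045 -0.3584] 46.7833
48.5917
```

View pics/v7.png

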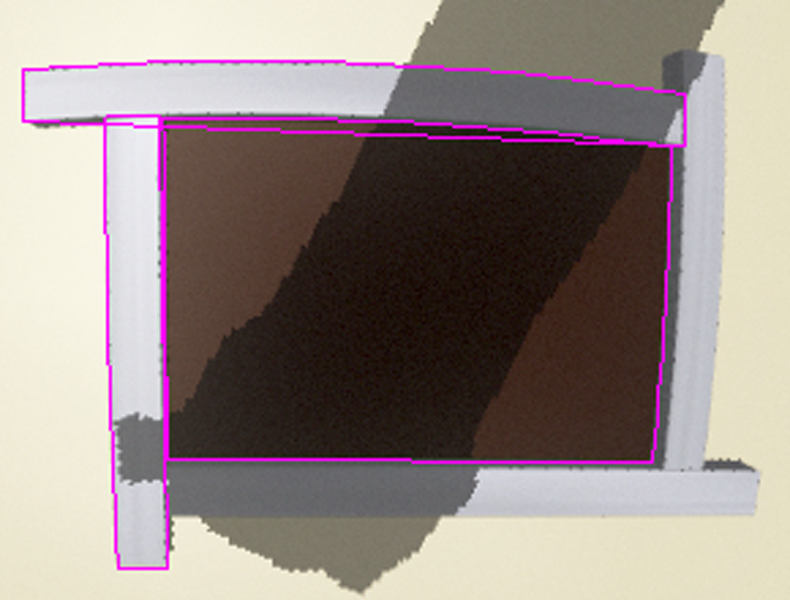

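Both rulers now lie on their outlines. I'll put numbers on that from the last two pictures, which costs no robot time.

```bash
cat > s10.py <<'E'
from h import *
from scipy.ndimage import map_coordinates
s=np.load("fine.npz")["slab"];c,si=np.cos(s[2]),np.sin(s[2])
W=lambda x,y,z:np.c_[s[0]+c*x-si*y,s[1]+si*x+c*y,np.full(np.shape(x),z)]
im=cv2.imread("pics/w_c.png");v=("wrist",np.load("w_cE.npy"))
lab=cv2.GaussianBlur(cv2.cvtColor(im,cv2.COLOR_BGR2LAB).astype(float),(3,3),0)
def edge(along,axis,at,z,lo=-.008,hi=.008):
    o=np.arange(lo,hi,.00025);out=[]
    for a in along:
        P=W(at+o,a+0*o,z) if axis=="x" else W(a+0*o,at+o,z)
        uv=proj(P,v);g=sum(np.gradient(map_coordinates(lab[...,k],[uv[:,1],uv[:,0]],order=1))**2 for k in(0,1,2))
        out.append(at+o[g.argmax()])
    out=np.array(out);k=np.polyfit(along,out,1);r=out-np.polyval(k,along);m=abs(r)<.0015
    k=np.polyfit(along[m],out[m],1);return "mean %.4f slope %.4f n %d/%d"%(np.polyval(k,along.mean()),k[0],m.sum(),len(m))
y=np.linspace(-.14,.08,45)
print("long outer x(-.085)",edge(y,"x",-.085,.02)); print("long inner x(-.065)",edge(np.linspace(-.09,.08,40),"x",-.065,.02))
x=np.linspace(-.055,.098,40)
print("short outer y(-.12)",edge(x,"y",-.12,.02)); print("short inner y(-.10)",edge(np.linspace(-.055,.06,40),"y",-.10,.02))
print("laid_long outer x(.085)",edge(np.linspace(-.09,.14,40),"x",.085,.02)); print("laid_long inner",edge(np.linspace(-.09,.09,40),"x",.065,.02))
print("laid_short outer y(.12)",edge(np.linspace(-.06,.06,30),"y",.12,.02)); print("laid_short inner y (.10)",edge(np.linspace(-.1,.06,30),"y",.10,.02))
t=np.linspace(-.117,-.103,9)
print("short far end x(.105)",edge(t,"x",.105,.02)); print("long free end y(-.15)",edge(np.linspace(-.082,-.068,9),"y",-.15,.02))
E
python3 s10.py
```

```text
long outer x(-.085) mean -0.0848 slope 0.0050 n 44/45
long inner x(-.065) mean -0.0636 slope 0.0176 n 39/40
short outer y(-.12) mean -0.1202 slope 0.0013 n 33/40
short inner y(-.10) mean -0.1003 slope 0.0042 n 40/40
laid_long outer x(.085) mean 0.0850 slope 0.0002 n 36/40
laid_long inner mean 0.0630 slope 0.0294 n 33/40
laid_short outer y(.12) mean 0.1188 slope -0.0041 n 29/30
laid_short inner y (.10) mean 0.0994 slope -0.0034 n 23/30
short far end x(.105) mean 0.1048 slope 0.0190 n 9/9
long free end y(-.15) mean -0.1499 slope 0.0048 n 9/9
```

```bash
python3 -c "
from cell import bot
bot.close_job();print(bot.read_clock())"
```

```text
the job is handed in; nothing more can be done
the job is handed in; nothing more can be done
```

Both loose rulers are laid, the frame is closed, and I handed the job in with the clock at about 48.6 s of the 59 s allowed. `close_job` reports no verdict, so the results below are my own measurements.

**What I did:** I gripped the long ruler high enough for the fingers to clear the slab. I butted it against the laid short ruler under a force guard and pushed it gently flush to the slab. I then placed the short ruler against the open end.

**What went wrong:** My force-guarded move to butt the short ruler against the long one met no stop, because the long ruler is loose. It swung the long ruler's free end out by about 11 mm. I set the short ruler by position instead and pushed the long one back. The first push stopped too early at a 4 N limit. The second, with an 8 N limit, closed the gap.

**Last checks from the wrist picture, in the slab frame:**

| Ruler | Centre x (mm) | Centre y (mm) | Angle off (rad) |
|---|---|---|---|
| Long | −74.8 (limits −77 to −72) | −24.9 (limits −29 to −21) | about 0.005 (limit 0.015) |
| Short | 19.8 (limits 16 to 24) | −110.2 (limits −112 to −107) | about 0.001 (limit 0.015) |

The gripper was clear of everything at 0.2 m height. I saw no bystander shifted in the pictures but did not measure them.

**Checks that disagreed:**
- **Long ruler's inner edge:** it read a slope of 0.018 rad, over the 0.015 limit. I discounted it because that edge was in shadow against the brown slab, and the same kind of edge on the fixed laid ruler read 0.029.
- **Heights from two views:** they came out 4 to 7 mm too low for the slab and rulers. I relied on the stated heights and on contact with the bench.

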